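# Gauge a gift box for the post

### The arm

A 7-joint arm with a two-finger parallel gripper is mounted at the origin on the work surface. World frame = base frame: x ahead of the robot, y to its left, z up, the work surface at z = 0. Lengths are in m, angles in rad, forces in N, time in s.
With the tool pointing down it reaches from about 0.425 to 0.95 m from the base axis. Payload 4.7 kg.
Tool frame: the origin (TCP) lies between the finger pads; the fingertips stand 19 mm ahead of it and the grasp point (between the pads) is the TCP (r.tcp_to_tips is the distance from the TCP to the fingertips, in m); z points along the fingers, y is the line along which they close (so a half turn about z gives the same grasp; the last joint's range is limited). The gripper opens to 87 mm and grips with 3 to 60 N. Pads are 19 mm wide; open, the fingers measure 117 mm over their backs; the gripper's body (75 mm by 190 mm) begins 51 mm behind the grasp point.
Start: joints at [-1.367, 0.469, -0.049, 1.532, 0.024, 1.141, -0.082], TCP at [0.156, 0.657, 0.242] pointing down, gripper open.
Joint ranges: [-2.59, 2.59], [-0.33, 1.99], [-1.39, 1.29], [0.1, 2.45], [-1.04, 4.18], [0.21, 1.99], [-2.66, 2.66]. Speed limits (rad/s): [2.57, 2.57, 3.14, 3.14, 3.14, 3.14, 3.14].

### API

Orientations are given as [roll, pitch, yaw] about the fixed x, y, z axes, in that order (R = Rz(yaw) Ry(pitch) Rx(roll)).
In Python, from workcell import r gives the robot as it stands. The module is installed in compiled form; this text tells all that it offers. Calls block until the motion is done:
- r.reach(position, orientation): joint-space move of the TCP to a pose.
- r.line_to(position, rotation=None, max_speed=0.15): straight line of the TCP; rotation=None keeps the orientation; max_speed is the mean speed in m/s.
- r.movej(angles): joint-space move.
- r.set_gripper(opening, effort=None): finger opening in m; effort is the grip in N (None keeps the last); returns when the fingers have stopped.
- r.hold(seconds).
- r.inverse_kinematics(position, orientation): joint angles nearest the present ones, or None.
- r.grab_frame(name): name is "side" or "top"; returns a dict with "img" (400x640x3 uint8, red, green, blue), "fx", "fy", "cx", "cy" (pixels), "dist" ([k1, k2, p1, p2, k3] as OpenCV has them; the pictures are not rectified), "world_from_camera" (4x4, takes a point from camera to world coordinates). Camera axes: x right, y down, z forward; pixel columns grow to the right and rows downward; lengths in m; the calibration is good to about 2 mm. A picture is of the moment at which its call begins. There is no depth.
A pose or a line that the arm cannot do raises r.Unreachable and nothing moves.
- r.finish_job(): hands the job in; it is judged then, once.
Readings, each from a call of its own:
- r.current_t(): time.
- r.current_joint_pos(): joint angles.
- r.current_joint_velocities(): joint speeds.
- r.current_tau(): joint torques, N m.
- r.current_ee_pos(): TCP position.
- r.current_orientation(): TCP orientation.
- r.current_force(): force on the tool from outside, world axes, zero at the start.
- r.current_ft_torque(): the same for the moment, N m.
- r.current_finger_gap(): finger opening in m.
- r.current_gripper_force(): force on a finger pad.
Only numpy, scipy, OpenCV 4.12 (cv2) and the standard library are available. Lean on these libraries where they do the work, as an engineer would, in place of code of your own. Each camera call takes 0.05 s, during which the arm holds its last target. There are 200 camera calls.

### The job

Check that the flat kraft gift box fits the posting gauge: push it along the table with the fingertips, through the narrow gap between the two fixed grey cheeks, to the side where the round kraft tub stands. Leave it lying in line with the gap, all of it clear of the cheeks but no more than about 4 cm past them. Do not lift or tip the box, and leave everything else where it is.

Things in the scene. Friction and masses are not known exactly. Their poses are not given: they have to be found in the camera images.
- giftbox: Flat rectangular kraft gift box with a pale paper band, 70 mm wide (its x) x 100 mm long (y) x 32 mm high, 0.15-0.3 kg, loose. Origin: centre of its underside. Starts at the gauge's -y or +y side, 18-22 cm from it along the gap and 6.5-9 cm off the centre line (nearer the robot if at -y, farther if at +y), its long side turned up to 0.6 rad from the gap's direction.
- gauge: Posting gauge fixed to the table: two grey cheeks, each 40 mm thick, 44 mm long, 42 mm high, edges rounded 7 mm, 78 mm gap open at top and ends, bare table between. Low (4 mm) flanges reach x = -105, +105 mm. Origin: on the table, mid-gap. Its y axis runs along the gap, x across: inner faces at x = -39, +39 mm, ends at y = -22, +22 mm. Its yaw is up to 0.1 rad.
- tub: Round kraft tub, 56 mm diameter, 50 mm high, standing loose on the other side of the gauge from the gift box, 18-22 cm from it along the gap and at least 6.5 cm off the centre line. It marks the side to push to and must not be moved. Origin: centre of its underside.
- taperoll: Ring-shaped roll of brown packing tape lying flat, 100 mm diameter, 48 mm high; bystander. Origin: centre of its underside.
- stickerroll: Small ring-shaped roll of stickers lying flat, 56 mm diameter, 25 mm high; bystander. Origin: centre of its underside.
- snack1: Narrow green snack-bar carton, 22 x 100 x 16 mm (x, y, z); bystander. Origin: centre of its underside.
- snack2: Narrow green snack-bar carton, 100 x 22 x 16 mm (x, y, z); bystander. Origin: centre of its underside.
- mug: White mug, 80 mm diameter, 90 mm high, handle at its +y side; bystander. Origin: centre of its underside.
- dispenser: Black desktop tape dispenser, 60 x 150 mm, 86 mm high; bystander. Origin: centre of its underside.

How it is judged:
On the way:
1. the box is in the gap, between the cheeks (x of giftbox in the frame of gauge between -0.01 and 0.01 m and y of giftbox in the frame of gauge between -0.03 and 0.03 m), for 0.1 s.
At the end, for the whole second after the job is handed in: The gift box lies flat and still on the tub's side of the gauge, its centre 73 to 127 mm from the gauge's origin along the gap (its trailing end about 1 to 55 mm clear of the cheeks), within 25 mm of the gap's centre line, its long side within 0.25 rad of the gap's direction (((y of tub in the frame of gauge above 0 m and y of giftbox in the frame of gauge between 0.073 and 0.127 m) or (y of tub in the frame of gauge below 0 m and y of giftbox in the frame of gauge between -0.127 and -0.073 m)) and x of giftbox in the frame of gauge between -0.025 and 0.025 m and angle between the y axis of giftbox and the y axis of gauge, either way round below 0.25 rad and angle between giftbox's own z axis and vertical below 0.05 rad and height (world z) of giftbox below 0.004 m and linear speed of giftbox below 0.01 m/s); the robot touches nothing.
It fails at once if the gift box is lifted more than 10 mm (height (world z) of giftbox above 0.01 m).
It fails at once if the gift box is tipped (angle between giftbox's own z axis and vertical above 0.2 rad).
It fails at once if the round tub is moved more than 15 mm (distance of tub from where it was at the start of the episode above 0.015 m).
It fails at once if a bystander is moved more than 25 mm (distance of any of taperoll, stickerroll, snack1, snack2, mug, dispenser from where it was at the start of the episode above 0.025 m).
It also fails if it takes over 72 s, if anything falls off the work surface, if the arm or the gripper's body presses on something with over 40 N, if the wrist force passes 120 N, or if a joint passes its speed limit or range.

## Working session

There is one attempt and no reset: what is moved stays moved. The work goes in short steps, each a Python script; the robot and the scene stay as the last script left them, time stands still between calls to the robot, and variables do not carry over. Pictures are saved under pics/ and viewed, at most 10 in all, crops included, and the job is handed in when it is done.

```bash
mkdir -p pics
python3 - <<'E'
from workcell import r
import cv2,numpy as np
for n in("top","side"):
    f=r.grab_frame(n); cv2.imwrite(f"pics/{n}0.png",f["img"][:,:,::-1]); np.save(f"{n}0.npy",f,allow_pickle=True)
    print(n,f["fx"],f["fy"],f["cx"],f["cy"],f["dist"],np.round(f["world_from_camera"],3).tolist())
print(r.current_t(),r.current_ee_pos(),r.current_orientation(),r.tcp_to_tips)
E
```

```text
top 363.57306375611125 363.57306375611125 318.65440786548095 197.86492508421966 [-0.0742296  0.         0.         0.         0.       ] [[-0.018, -0.998, 0.061, 0.464], [-1.0, 0.018, -0.003, -0.024], [0.002, -0.061, -0.998, 0.961], [0.0, 0.0, 0.0, 1.0]]
side 378.0944240642142 378.0944240642142 320.5003344730182 194.8613663363392 [-0.01061465  0.          0.          0.          0.        ] [[0.741, -0.432, 0.514, 0.079], [-0.672, -0.481, 0.563, -0.498], [0.004, -0.763, -0.647, 0.604], [0.0, 0.0, 0.0, 1.0]]
0.1 [0.15557513 0.65630047 0.24058466] [-3.13979256e+00  6.36400295e-05  2.90887896e+00] 0.019
```

View pics/top0.png

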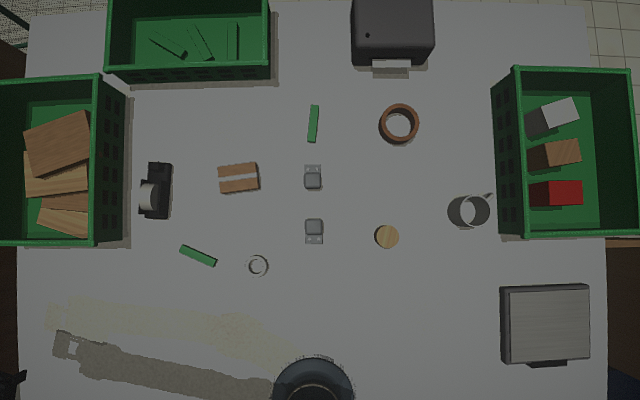

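View pics/side0.png

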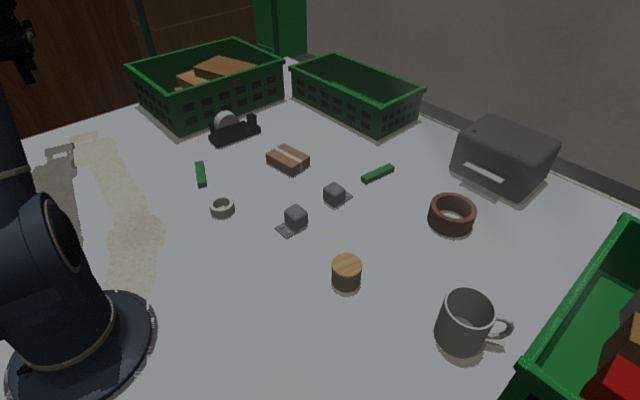

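The top view shows the box at about (239,178) on the +y side, the cheeks at (313,180) and (313,226), and the tub at (387,237) on the -y side. The side view agrees. Next I'll localise them.

```bash
cat > h.py <<'E'
import cv2,numpy as np
def ray(f,uv,z):
    K=np.array([[f["fx"],0,f["cx"]],[0,f["fy"],f["cy"]],[0,0,1]])
    n=cv2.undistortPoints(np.float64(uv).reshape(-1,1,2),K,np.array(f["dist"])).reshape(-1,2)
    T=np.array(f["world_from_camera"]); d=np.c_[n,np.ones(len(n))]@T[:3,:3].T
    return T[:3,3]+d*((z-T[2,3])/d[:,2])[:,None]
def rectfit(p):
    (c,(w,h),a)=cv2.minAreaRect((p[:,:2]*1000).astype(np.float32)); a=np.radians(a)
    if h>w: a+=np.pi/2; w,h=h,w
    return np.array(c)/1000,(round(w,1),round(h,1)),(a+np.pi/2)%np.pi-np.pi/2   # long-axis angle
def blobs(m,amin):
    n,l,s,c=cv2.connectedComponentsWithStats(m.astype(np.uint8)); return [(c[i],s[i],(l==i).astype(np.uint8)) for i in range(1,n) if s[i][4]>amin]
def outline(m):
    c=max(cv2.findContours(cv2.resize(m*255,None,fx=4,fy=4,interpolation=cv2.INTER_LINEAR)//128,0,1)[0],key=cv2.contourArea)
    return (c.reshape(-1,2)+.5)/4-.5
def box(f,roi=None):
    hsv=cv2.cvtColor(f["img"],cv2.COLOR_RGB2HSV); m=(hsv[...,0]<25)&(hsv[...,1]>70)&(hsv[...,2]>60)
    return m
E
python3 - <<'E'
from h import *
f=np.load("top0.npy",allow_pickle=True).item(); g=f["img"]
hsv=cv2.cvtColor(g,cv2.COLOR_RGB2HSV)
m=box(f); R=np.zeros_like(m); R[90:290,200:480]=1
for c,s,b in blobs(m&R,30): print("kraft",c,s,rectfit(ray(f,outline(b),.032)))
print(hsv[180,300:326,:].tolist()); print(hsv[160:250:1,313,2].tolist())
cv2.imwrite("pics/c0.png",cv2.resize(g[150:260,205:405,::-1],None,fx=4,fy=4,interpolation=cv2.INTER_NEAREST))
E
```

```text
kraft [399.68089888 122.20898876] [381 104  38  37 445] (array([ 0.71539038, -0.24159593]), (99.8, 98.1), np.float64(1.5583741450482762))
kraft [236.70437018 169.06683805] [218 162  39  15 389] (array([0.59885468, 0.18352315]), (100.8, 28.6), np.float64(-1.4584894421114396))
kraft [238.63084112 184.98130841] [219 177  40  16 428] (array([0.5572876 , 0.17887411]), (101.2, 31.1), np.float64(-1.4542046322993407))
kraft [387.31891892 236.15945946] [376 226  23  22 370] (array([ 0.41859894, -0.19933641]), (58.5, 55.4), np.float64(1.5485416211456497))
[[75, 4, 122], [75, 4, 123], [75, 4, 126], [90, 2, 103], [75, 7, 72], [80, 9, 82], [90, 5, 99], [90, 5, 99], [75, 5, 98], [75, 5, 98], [80, 8, 98], [98, 10, 98], [90, 5, 97], [90, 8, 98], [75, 5, 97], [80, 8, 97], [90, 8, 95], [90, 8, 97], [80, 8, 95], [105, 7, 77], [90, 10, 53], [27, 30, 86], [60, 4, 124], [75, 4, 123], [75, 4, 123], [60, 4, 123]]
[122, 123, 122, 124, 112, 99, 97, 99, 99, 101, 102, 105, 76, 71, 90, 94, 96, 96, 97, 97, 98, 98, 99, 98, 99, 93, 80, 60, 45, 84, 94, 117, 125, 123, 123, 122, 122, 122, 123, 122, 122, 123, 122, 122, 121, 122, 122, 121, 122, 121, 122, 122, 122, 121, 122, 123, 124, 127, 97, 72, 86, 97, 98, 99, 99, 99, 98, 99, 97, 96, 97, 97, 90, 73, 55, 91, 103, 102, 100, 99, 99, 99, 100, 89, 115, 124, 122, 123, 121, 121]
```

View pics/c0.png

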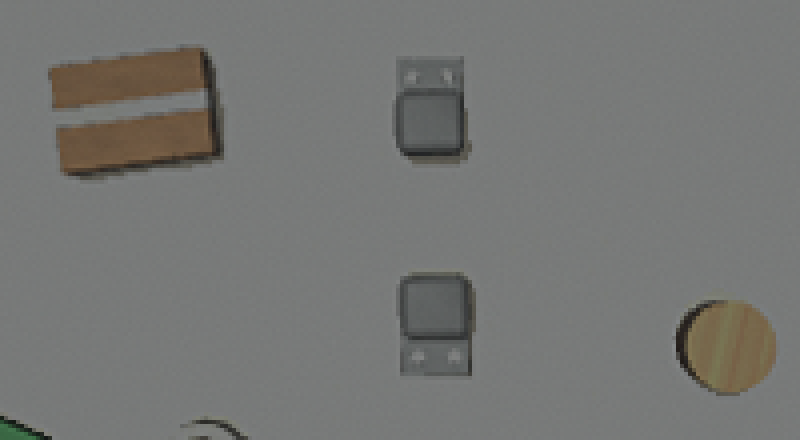

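Run:
```python
from h import *
f=np.load("top0.npy",allow_pickle=True).item()
C=lambda l:np.array(l)/4+[205-.125,150-.125]
p=ray(f,C([(398,57),(463,57),(402,376),(471,376)]),.004);a,b=p[:2].mean(0),p[2:].mean(0)
print(p.round(4),(a+b)/2,np.linalg.norm(a-b),np.arctan2(*(a-b)[[1,0]]))
q=ray(f,C([(431,121.5),(435,306)]),.042);d=q[0]-q[1];print(q.round(4),q.mean(0),np.linalg.norm(d),np.arctan2(d[1],d[0]))
s=np.load("side0.npy",allow_pickle=True).item()
cv2.imwrite("pics/s0.png",cv2.resize(s["img"][130:300,190:390,::-1],None,fx=4,fy=3.5)[:595])
```

```text
[[ 0.6125  0.0095  0.004 ]
 [ 0.6117 -0.0336  0.004 ]
 [ 0.4021  0.0102  0.004 ]
 [ 0.4013 -0.035   0.004 ]] [ 0.50692099 -0.01223112  0.004     ] 0.21042240292335576 0.0014066559844556658
[[ 0.565  -0.0122  0.042 ]
 [ 0.4481 -0.0127  0.042 ]] [ 0.50654426 -0.01241597  0.042     ] 0.11682228242854231 0.00429482643721019
```

Gauge is at (0.507, -0.012) with yaw about 0; the box is at (0.578, 0.181) with yaw about +0.115. First I'll push it in -x with two spread fingertips on its long side. That centres and squares it, and then I'll look again.

Run:
```python
from workcell import r
from h import *
pi=np.pi; y0=.181
q=[r.inverse_kinematics([.66,y0,.16],[pi,0,y]) for y in(pi,0)];print(np.round(q[0],2),None if q[1] is None else np.round(q[1],2))
yaw=pi
r.set_gripper(.06)
r.reach([.66,y0,.2],[pi,0,yaw]); print(r.current_t())
r.line_to([.66,y0,.027],max_speed=.1)
print(r.current_ee_pos(),r.current_orientation(),r.current_force(),r.current_finger_gap())
r.line_to([.572,y0,.027],max_speed=.05)
print(r.current_t(),r.current_ee_pos(),r.current_force())
for n in("top","side"):
    f=r.grab_frame(n); cv2.imwrite(f"pics/{n}1.png",f["img"][:,:,::-1]); np.save(f"{n}1.npy",f,allow_pickle=True)
```

```text
[-0.47  0.56  0.21  1.6  -0.13  1.    1.35] [-0.76  0.63  0.66  1.62 -0.43  1.04 -1.54]
3.3417
[0.6604179  0.18107581 0.02765131] [3.14125282e+00 1.09167693e-03 3.14158475e+00] [ 0.53807832  0.39343656 -0.00678761] 0.060096291506056596
7.1333 [0.57226416 0.18103894 0.02707607] [ 1.13383188 -0.37157755  1.50776162]
```

View pics/side1.png

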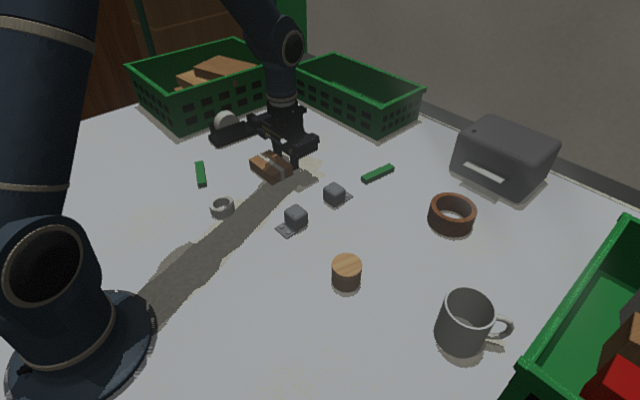

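View pics/top1.png

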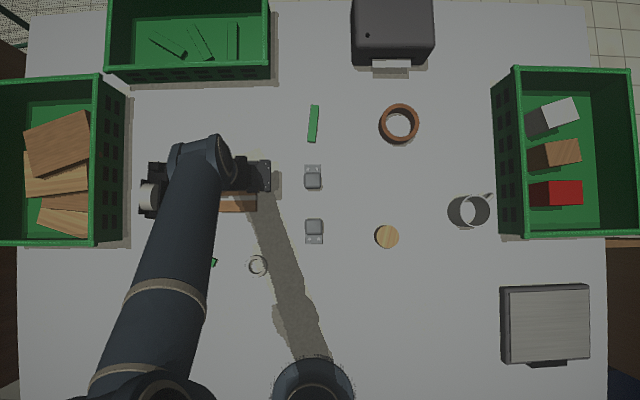

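The side view shows the fingers at (290,165), flush on the box's far long side. The top view is blocked by the arm, so I'll clear out and measure.

```bash
cat >> h.py <<'E'
G=np.array([.5067,-.0123])
def locate(r,roi=(90,290,180,480)):
    f=r.grab_frame("top"); hsv=cv2.cvtColor(f["img"],cv2.COLOR_RGB2HSV)
    m=box(f); R=np.zeros_like(m); R[roi[0]:roi[1],roi[2]:roi[3]]=1
    P=[];tub=None
    for c,s,b in blobs(m&R,60):
        o=outline(b)
        if s[2]>1.8*s[3] : P.append(ray(f,o,.032))
        else: print("other",c.round(1),s[2:4])
    c,wh,a=rectfit(np.vstack(P)); print("box",len(P),c,wh,"yaw",(a%np.pi)-np.pi/2,"gauge xy",c-G); return f
E
python3 - <<'E'
from workcell import r
from h import *
pi=np.pi
r.line_to([.60,.181,.027],max_speed=.1); r.line_to([.60,.181,.2],max_speed=.15)
r.movej([-1.367,0.469,-0.049,1.532,0.024,1.141,-0.082])
f=locate(r); print(r.current_t()); np.save("top2.npy",f,allow_pickle=True)
f0=np.load("top0.npy",allow_pickle=True).item()
class D: grab_frame=lambda s,n:f0
locate(D())
E
```

```text
other [399.7 122.2] [38 37]
other [380.8 234.6] [11 20]
other [391.1 237.2] [15 22]
box 2 [0.52412225 0.1857399 ] (101.1, 68.9) yaw -0.016934375581541428 gauge xy [0.01742225 0.1980399 ]
11.3417
other [399.7 122.2] [38 37]
other [387.3 236.2] [23 22]
box 2 [0.57744012 0.18123444] (101.2, 71.6) yaw 0.11659171114031253 gauge xy [0.07074012 0.19353444]
```

Run:
```python
from workcell import r
from h import *
pi=np.pi
r.reach([.60,.186,.15],[pi,0,pi]); r.line_to([.60,.186,.027],max_speed=.12)
r.line_to([.5547,.186,.027],max_speed=.04)
r.line_to([.58,.186,.027],max_speed=.1); r.line_to([.58,.186,.12],max_speed=.15)
r.set_gripper(.03)
c=[(y,r.inverse_kinematics([.507,.285,.12],[pi,0,y])) for y in(pi/2,-pi/2)]
print([(y,np.round(q,2)) for y,q in c if q is not None])
q0=np.array(r.current_joint_pos()); yaw=min((x for x in c if x[1] is not None),key=lambda x:abs(np.array(x[1])-q0).max())[0]
r.reach([.507,.285,.12],[pi,0,yaw]); r.line_to([.507,.285,.027],max_speed=.1)
r.line_to([.507,.141,.027],max_speed=.05)
print(yaw,r.current_t(),r.current_ee_pos(),r.current_force(),r.current_finger_gap())
r.line_to([.507,.17,.027],max_speed=.1); r.line_to([.507,.17,.15],max_speed=.15)
r.movej([-1.367,0.469,-0.049,1.532,0.024,1.141,-0.082])
f=locate(r); print(r.current_t()); cv2.imwrite("pics/top3.png",cv2.resize(f["img"][140:280,160:360,::-1],None,fx=4,fy=4))
```

```text
[(1.5707963267948966, array([-1.03,  0.51,  0.59,  1.9 , -0.37,  0.84, -0.24])), (-1.5707963267948966, array([-0.44,  0.46, -0.19,  1.87,  0.12,  0.82,  2.45]))]
-1.5707963267948966 23.2833 [0.50700618 0.14110888 0.02700742] [0.02318215 0.24150676 0.60958244] 0.03024338290903002
other [399.7 122.2] [38 37]
other [380.8 234.6] [11 21]
other [391.1 237.1] [15 22]
box 2 [0.50674741 0.07774025] (99.7, 68.6) yaw -0.017342904492759548 gauge xy [4.74060059e-05 9.00402496e-02]
27.0333
```

View pics/top3.png

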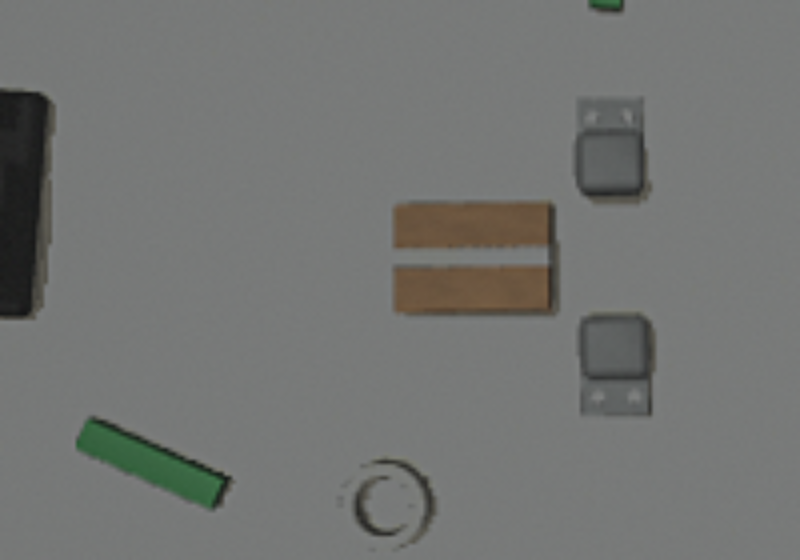

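The box is squared up and centred on the gap: gauge x is about 0, y is 0.09, and yaw error about 0.02. Next is the push through, in steps with a force check.

Run:
```python
from workcell import r
from h import *
pi=np.pi; g=.012; yaw=-pi/2+.015
X=lambda y:.5068+(.0777+.0634-y)*g
r.reach([X(.17),.175,.12],[pi,0,yaw]); r.line_to([X(.17),.175,.027],max_speed=.1)
for y in(.12,.09,.06,.03,0,-.025,-.047):
    r.line_to([X(y),y,.027],max_speed=.05); F=r.current_force(); print(y,np.round(F,1),np.round(r.current_ee_pos(),4))
    if np.linalg.norm(F)>25: print("STOP"); break
else:
    r.line_to([X(-.02),-.02,.027],max_speed=.08); r.line_to([X(-.02),-.02,.2],max_speed=.15)
    r.movej([-1.367,0.469,-0.049,1.532,0.024,1.141,-0.082])
f=locate(r); print(r.current_t()); cv2.imwrite("pics/top4.png",cv2.resize(f["img"][90:290,150:450,::-1],None,fx=2.6,fy=2.6))
```

```text
0.12 [-0.2 -0.2  0.6] [0.507  0.1199 0.027 ]
0.09 [-0.6 -0.3  0.3] [0.5072 0.0891 0.0268]
0.06 [-0.  -0.3 -0.8] [0.5077 0.0593 0.0269]
0.03 [-0.2  0.2  0. ] [0.508  0.0292 0.0268]
0 [ 0.4 -0.6 -0.3] [ 0.5084 -0.0007  0.0269]
-0.025 [-0.7  0.6  0.9] [ 0.5087 -0.0258  0.0269]
-0.047 [-0.  -0.4 -0.6] [ 0.5089 -0.0479  0.0269]
other [399.6 122.2] [38 37]
other [380.7 234.6] [11 20]
other [391.1 237.1] [15 22]
box 2 [ 0.51233087 -0.10951004] (99.6, 71.2) yaw -0.01874772196777652 gauge xy [ 0.00563087 -0.09721004]
40.325
```

View pics/top4.png

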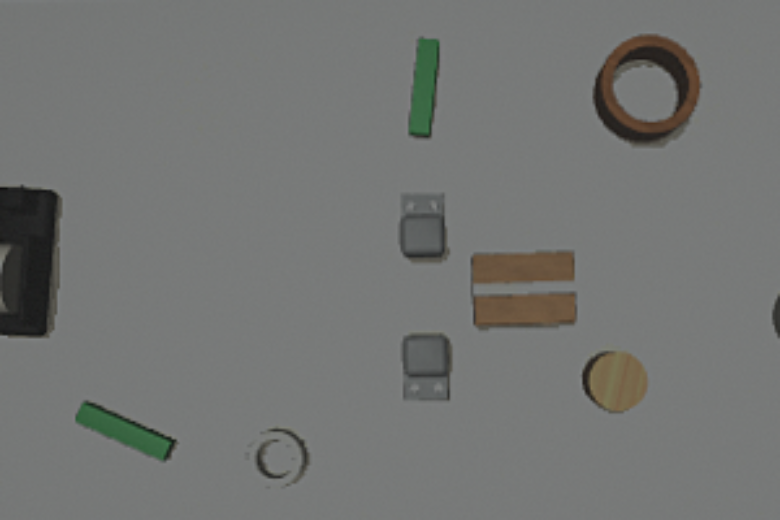

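The box has passed between the cheeks and lies about 97 mm along the gap, 6 mm off the centre line and aligned. Its outline is around (525,289) in the crop, with the tub at (616,381) and the bystanders where they were. I'm handing in.

```bash
python3 -c "
from workcell import r
print(r.finish_job())"
```

```text
the job is handed in; nothing more can be done
None
```

I pushed the gift box through the gauge and handed the job in at about 40 s. By the last camera measurement it lies about 97 mm past the gauge's origin on the tub's side, 6 mm off the centre line and about 0.02 rad out of line; the tub and the bystanders in view look unmoved.

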